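Clear the bench drawer, stow the relay modules and shut it

ROBOT

A 6-joint arm with a two-finger parallel gripper is mounted at the origin on the work surface. World frame = base frame: x ahead of the robot, y to its left, z up, the work surface at z = 0. Lengths are in m, angles in rad, forces in N, time in s.
With the tool pointing down it reaches from about 0.25 to 0.775 m from the base axis. Payload 8.9 kg.
Tool frame: the origin (TCP) lies on the centre line of the jaws, within the pads' length; the fingertips stand 25 mm ahead of it and the grasp point (between the pads) lies 6 mm ahead of it (env.tips_ahead is the distance from the TCP to the fingertips, in m); z points along the fingers, y is the line along which they close (so a half turn about z gives the same grasp; the last joint's range is limited). The gripper opens to 85 mm and grips with 20 to 120 N. Pads are 22 mm wide; open, the fingers measure 114 mm over their backs; the gripper's body (76 mm by 85 mm) begins 54 mm behind the grasp point. The pads swing forward as they close: fully open they stand 13 mm farther back than shut.
Start: joints at [1.172, 0.291, -0.153, 1.127, 0, 1.431], TCP at [0.135, 0.507, 0.256] pointing down, gripper open.
Joint ranges: [-2.52, 2.52], [-0.91, 1.74], [-1.3, 1.37], [-1.96, 2.02], [-1.52, 1.47], [-3.14, 3.14]. Speed limits (rad/s): [2.22, 2.22, 2.79, 3.14, 3.14, 3.14].

INTERFACE

Orientations are given as [roll, pitch, yaw] about the fixed x, y, z axes, in that order (R = Rz(yaw) Ry(pitch) Rx(roll)).
In Python, from station import env, jaws, solver, imaging, sensors gives the robot as it stands. The module is installed in compiled form; this text tells all that it offers. Calls block until the motion is done:
- env.move_pose(position, orientation): joint-space move of the TCP to a pose.
- env.servo_line(position, frame=None, rate=0.15): straight line of the TCP; frame=None keeps the orientation; rate is the mean speed in m/s.
- env.move_j(angles): joint-space move.
- jaws.command_gripper(opening): finger opening in m; the grip force is fixed at half the most; returns when the fingers have stopped.
- env.sleep(seconds).
- solver.inverse_kinematics(position, orientation): joint angles nearest the present ones, or None.
- imaging.read_camera(name): name is "side" or "top"; returns a dict with "pixels" (480x640x3 uint8, red, green, blue), "K" (3x3 intrinsics, pixels), "cam_to_world" (4x4, takes a point from camera to world coordinates). Camera axes: x right, y down, z forward; pixel columns grow to the right and rows downward; lengths in m; the calibration is good to about 2 mm. A picture is of the moment at which its call begins. There is no depth.
A pose or a line that the arm cannot do raises env.PlanningError and nothing moves.
- env.job_done(): hands the job in; it is judged then, once.
Trained networks look in a picture, given as the dict that the camera call returned (one of the last four; its "shot" number tells which), for a name from the list of things; names that differ only in an ending like _2 or _b are one class to them, and where a whole thing is asked for, a point or a joint stands for the part that bears it (a point fixed in the world has none). Each returns a list of dicts, best first, with "conf" (0 to 1); they miss things now and then, are a little off and sometimes report something else, mostly with a low value. They report only what shows in the picture. A call takes as long as a camera call. They do not tell look-alikes from the thing itself.
- imaging.search_frame(picture, label): "point" ([x, y, z] in m, in the coordinates of the camera as it stood for that picture, good to about 4 mm: the middle of the surface that is visible of it).
- imaging.masks_of(picture, label): "mask" (480x640 bool, what is visible of it).
- imaging.mark_of(picture, label): "point" ([x, y, z] in m, in the coordinates of the camera as it stood for that picture, good to about 4 mm: a listed point, or the origin of a listed thing).
Readings, each from a call of its own:
- sensors.current_t(): time.
- sensors.current_joint_positions(): joint angles.
- sensors.current_qd(): joint speeds.
- sensors.current_joint_efforts(): joint torques, N m.
- sensors.current_tool_pos(): TCP position.
- sensors.current_orientation(): TCP orientation.
- sensors.current_contact_force(): force on the tool from outside, world axes, zero at the start.
- sensors.current_torque(): the same for the moment, N m.
- sensors.current_gripper_width(): finger opening in m.
- sensors.current_finger_force(): force on a finger pad.
Only numpy, scipy, OpenCV 4.12 (cv2) and the standard library are available. Lean on these libraries where they do the work, as an engineer would, in place of code of your own. Each camera call takes 0.05 s, during which the arm holds its last target. There are 200 camera calls.

TASK

The solder reel and the flux jar are standing in the way of the low drawer unit: first put both of them upright in the black tray, and only then pull the drawer wide open by its handle. Put every relay module from the rubber sheet into the drawer (two to four of them, in any order) and push the drawer fully shut. Do not disturb the multimeter or the computer mouse.

Things in the scene. Friction and masses are not known exactly. Their poses are not given: they have to be found in the camera images.
- unit: Low grey sheet-steel drawer unit, fixed, 200 deep (x) x 280 wide (y) x 90 mm high, with a single drawer whose front faces the robot (unit's own -x, turned up to 0.08 rad). Origin: centre of its underside, on the bench; z up. Its top is a closed sheet.
- drawer (a joint): How far the drawer is pulled out along the unit's -x: 0 m shut, 0.14 m at its stop. It slides with about 1 N of friction and damping of 4 N per m/s, and stays where it is left.
- handle (a point): Middle of the drawer's steel bar handle: a horizontal round bar, 11 mm thick and 120 mm long along the unit's y, standing 35 mm out from the drawer front (30 mm free behind the bar), 58 mm above the bench, 32 mm below the unit's top. Axes as the unit's. Two 8 mm stems join it to the front, 51 mm either side of the middle. The drawer front is a flat plate 278 mm wide and 12 mm thick, from 5 to 85 mm above the bench.
- drawer_floor (a point): Centre of the drawer's inner floor, 11 mm above the bench, moving with the drawer; axes as the unit's. The inside is 166 mm long (x) and 252 mm wide (y), between walls 41 mm high above the floor. This point lies 135 mm behind the handle bar. Fully open, the front 135 mm of the inside is clear of the unit's top; under the top sheet 75 mm of height is free above the drawer floor.
- tray: Shallow black plastic tray, fixed, 200 x 200 mm outside, 190 x 190 mm inside, rim 22 mm high, floor 5 mm thick. Origin: centre of its underside on the bench. Stands to the left or to the right of the drawer unit's front.
- sheet: Thin dark rubber sheet, 210 (x) x 220 (y) x 1 mm, fixed flat on the bench on the other side from the tray; the relay modules start on it. Origin: its centre. It has no thickness to the touch: things on it stand at bench height.
- reel: Solder reel standing on one flange: 60 mm diameter, 60 mm tall, white flanges 7 mm thick at bottom and top, wound metal of 53 mm diameter between; about 0.35 kg. Origin: centre of its underside when standing; z is its axis. Starts in front of the drawer.
- jar: Closed amber flux jar with a black cap, 54 mm diameter, 75 mm tall, about 0.2 kg. Origin: centre of its underside; z is its axis. Starts in front of the drawer.
- relay0: Grey plastic relay module, a block 70 long (x) x 30 wide (y) x 42 mm high (z), green terminals at both ends of its top, about 0.12 kg. Origin: centre of its underside. Starts on the rubber sheet; may be absent (None). All relay modules are alike.
- relay1: Grey plastic relay module, a block 70 long (x) x 30 wide (y) x 42 mm high (z), green terminals at both ends of its top, about 0.12 kg. Origin: centre of its underside. Starts on the rubber sheet; may be absent (None). All relay modules are alike.
- relay2: Grey plastic relay module, a block 70 long (x) x 30 wide (y) x 42 mm high (z), green terminals at both ends of its top, about 0.12 kg. Origin: centre of its underside. Starts on the rubber sheet; may be absent (None). All relay modules are alike.
- relay3: Grey plastic relay module, a block 70 long (x) x 30 wide (y) x 42 mm high (z), green terminals at both ends of its top, about 0.12 kg. Origin: centre of its underside. Starts on the rubber sheet; may be absent (None). All relay modules are alike.
- meter: Bystander: black multimeter lying flat, 75 (x) x 150 (y) x 34 mm (42 mm with its dial). Origin: centre of its underside. To be left alone.
- mouse: Bystander: black computer mouse, 62 (x) x 108 (y) x 30 mm. Origin: centre of its underside. To be left alone.
Not all that is in view belongs to the job. Of the things shaped like the jar, the amber one is meant.

How it is judged:
By the outcome, as a careful person would: the job done as asked, in the order asked, and still so for the second after the job is handed in, with the robot touching nothing.
Of relay0, relay1, relay2, relay3 only 2 to 4 are there at a start; the rules pass over those that are not, and their reading is None.
At some moment in a run one of relay0, relay1, relay2, relay3, reel may be knocked a few centimetres aside while the robot is not near it.
It also fails if it takes over 210 s, if anything falls off the work surface, if the arm or the gripper's body presses on something with over 40 N, if the wrist force passes 120 N, or if a joint passes its speed limit or range.

## Working session

There is one attempt and no reset: what is moved stays moved. The work goes in short steps, each a Python script; the robot and the scene stay as the last script left them, time stands still between calls to the robot, and variables do not carry over. Pictures are saved under pics/ and viewed, at most 14 in all, crops included, and the job is handed in when it is done.

```bash
mkdir -p pics
cat > h.py <<'E'
import numpy as np, cv2
from station import env, jaws, solver, imaging, sensors
def w(pic,p): return (np.array(pic["cam_to_world"])@np.r_[p,1])[:3]
def save(pic,n): cv2.imwrite(f"pics/{n}.png",cv2.cvtColor(pic["pixels"],cv2.COLOR_RGB2BGR))
def px(pic,P):
    c=np.linalg.inv(pic["cam_to_world"])@np.r_[P,1]; u=np.array(pic["K"])@c[:3]; return u[:2]/u[2]
def ray(pic,uv,z):
    T=np.array(pic["cam_to_world"]); d=T[:3,:3]@np.linalg.inv(pic["K"])@np.r_[uv,1]; o=T[:3,3]
    return o+d*(z-o[2])/d[2]
def maskrect(pic,m,z):
    "min-area rect of a mask projected to height z: centre, sizes, yaw of long axis"
    c=max(cv2.findContours(m.astype(np.uint8),cv2.RETR_EXTERNAL,cv2.CHAIN_APPROX_NONE)[0],key=cv2.contourArea)
    P=np.array([ray(pic,q[0],z)[:2] for q in c]).astype(np.float32)
    (cx,cy),(a,b),_=r=cv2.minAreaRect(P*1000); bx=cv2.boxPoints(r); e=[bx[1]-bx[0],bx[2]-bx[1]]
    l=max(e,key=np.linalg.norm); return np.array([cx,cy])/1000,sorted([a,b]),np.arctan(l[1]/l[0])if l[0] else np.pi/2
E
python3 - <<'E'
from h import *
for n in("top","side"):
    p=imaging.read_camera(n); save(p,n+"0")
    print(n,np.round(p["cam_to_world"],3).tolist(),np.round(p["K"],0).tolist())
    for l in "unit handle drawer_floor tray sheet reel jar relay0 meter mouse".split():
        for d in imaging.mark_of(p,l):
            q=w(p,d["point"]); print(l,round(d["conf"],2),q.round(3),px(p,q).round())
print(sensors.current_t(),sensors.current_orientation())
E
```

```text
top [[0.017, -0.99, 0.142, 0.388], [-1.0, -0.016, 0.008, -0.014], [-0.006, -0.142, -0.99, 1.153], [0.0, 0.0, 0.0, 1.0]] [[433.0, 0.0, 322.0], [0.0, 433.0, 241.0], [0.0, 0.0, 1.0]]
unit 0.91 [ 0.739  0.005 -0.002] [320. 174.]
handle 0.67 [0.603 0.003 0.057] [319. 218.]
handle 0.27 [ 0.57  -0.391 -0.001] [465. 237.]
drawer_floor 0.45 [ 0.513 -0.067  0.006] [345. 256.]
tray 0.64 [ 0.508  0.324 -0.002] [199. 256.]
sheet 0.61 [ 0.525 -0.328  0.002] [443. 253.]
reel 0.71 [ 0.509  0.067 -0.004] [295. 257.]
jar 0.64 [ 0.414 -0.139 -0.001] [372. 294.]
jar 0.62 [ 0.511 -0.067  0.003] [345. 257.]
jar 0.61 [ 0.36  -0.015 -0.   ] [325. 314.]
relay0 0.89 [ 0.48  -0.283 -0.001] [426. 269.]
relay0 0.72 [ 0.572 -0.388  0.001] [465. 236.]
meter 0.6 [ 0.709 -0.29  -0.   ] [427. 186.]
mouse 0.61 [0.704 0.315 0.002] [206. 184.]
mouse 0.32 [ 0.567 -0.39   0.   ] [465. 238.]
side [[0.941, -0.214, 0.262, 0.265], [-0.338, -0.557, 0.758, -0.837], [-0.017, -0.802, -0.597, 0.709], [0.0, 0.0, 0.0, 1.0]] [[508.0, 0.0, 323.0], [0.0, 508.0, 244.0], [0.0, 0.0, 1.0]]
unit 0.9 [ 0.743 -0.001 -0.002] [400. 244.]
unit 0.4 [0.739 0.001 0.006] [398. 241.]
handle 0.82 [0.608 0.006 0.058] [345. 234.]
handle 0.22 [ 0.513  0.068 -0.004] [297. 250.]
drawer_floor 0.65 [ 0.739 -0.     0.003] [398. 243.]
tray 0.59 [0.516 0.327 0.005] [269. 192.]
sheet 0.97 [ 0.525 -0.327 -0.   ] [371. 376.]
sheet 0.37 [0.514 0.327 0.003] [268. 193.]
reel 0.65 [ 0.514  0.065 -0.004] [298. 250.]
jar 0.91 [ 0.36  -0.014 -0.004] [239. 287.]
jar 0.87 [ 0.518 -0.065  0.001] [318. 283.]
jar 0.79 [ 0.42  -0.139 -0.001] [283. 318.]
relay0 0.85 [ 0.482 -0.274 -0.003] [337. 361.]
relay0 0.76 [ 0.574 -0.391 -0.003] [414. 398.]
meter 0.65 [ 0.716 -0.291 -0.006] [457. 335.]
mouse 0.88 [0.709 0.315 0.004] [337. 182.]
mouse 0.29 [ 0.576 -0.389 -0.002] [415. 396.]
1.1 [-3.14157660e+00  1.32385509e-05  2.88176113e+00]
```

View pics/top0.png

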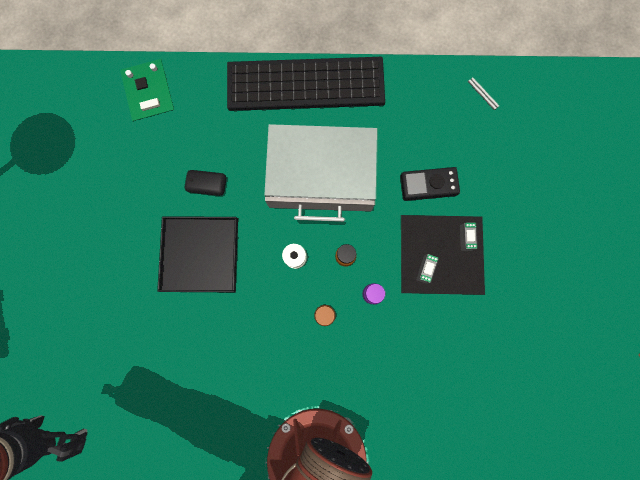

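View pics/side0.png

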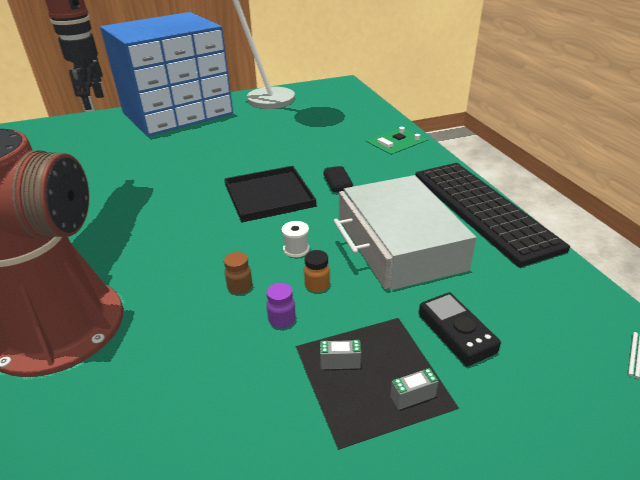

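Run:
```python
from h import *
for n in("top","side"):
    p=imaging.read_camera(n)
    for l,z in dict(relay0=.042,reel=.06,jar=.075,unit=.09,tray=.022).items():
        for d in imaging.masks_of(p,l):
            m=d["mask"]
            if m.sum()<30: continue
            v=np.argwhere(m).mean(0)[::-1]
            print(n,l,round(d["conf"],2),v.round(),m.sum(),p["pixels"][m].mean(0).round(),maskrect(p,m,z))
```

```text
top relay0 0.78 [468. 236.] 456 [128. 144. 132.] (array([ 0.56540393, -0.383215  ]), [41.37047576904297, 74.56928253173828], np.float32(-0.028600734))
top relay0 0.57 [427. 268.] 398 [148. 166. 152.] (array([ 0.48088641, -0.27488242]), [36.93279266357422, 74.04158020019531], np.float32(-0.33723727))
top reel 0.77 [294. 256.] 481 [220. 222. 217.] (array([0.50566266, 0.06359294]), [57.34017562866211, 65.07891845703125], np.float32(0.8056964))
top jar 0.94 [346. 255.] 353 [84. 78. 70.] (array([ 0.50856601, -0.06627228]), [50.0472412109375, 52.8585205078125], np.float32(0.011864564))
top jar 0.67 [325. 315.] 339 [185. 126.  85.] (array([ 0.35845392, -0.015998  ]), [48.206817626953125, 48.40452194213867], np.float32(-0.7741899))
top jar 0.57 [373. 293.] 361 [172.  98. 197.] (array([ 0.41340936, -0.13432831]), [46.600894927978516, 52.68263626098633], np.float32(-0.7783578))
top unit 0.16 [321. 205.] 1586 [140. 138. 131.] (array([0.6228103 , 0.00165262]), [63.42378234863281, 271.52880859375], np.float32(1.5378718))
top tray 0.65 [198. 254.] 5893 [64. 64. 63.] (array([0.5121347 , 0.32171194]
[... 692 characters left out ...]
.  76.  48.] (array([ 0.35492276, -0.05774401]), [49.53641891479492, 129.95614624023438], np.float32(1.4644227))
side jar 0.67 [280. 305.] 1087 [117.  66. 145.] (array([ 0.40802921, -0.17578271]), [49.40557861328125, 116.48668670654297], np.float32(1.3581165))
side unit 0.63 [403. 232.] 10905 [167. 175. 165.] (array([ 0.71206305, -0.04274704]), [259.6141662597656, 371.8454284667969], np.float32(1.5516045))
side tray 0.72 [363. 239.] 2149 [136. 135. 128.] (array([0.65511108, 0.04343214]), [75.86519622802734, 385.47613525390625], np.float32(1.5617188))
side tray 0.7 [268. 193.] 3563 [44. 47. 46.] (array([0.51103326, 0.30568469]), [208.1665496826172, 237.39022827148438], np.float32(-1.5469179))
```

The top view shows the reel at (294,256), and the amber jar with the black cap at (346,255). The decoys are a brown-capped jar at (325,315) and a purple one at (375,294). There are two relays on the sheet, at (470,236) and (428,268), and the tray is on the left. I'll start with the reel.

```bash
cat >> h.py <<'E'
pi=np.pi
def find(label,near,rad=.07,verbose=True):
    "mean of both cameras' best marks near a place (world xyz) or None"
    r=[]
    for n in("top","side"):
        p=imaging.read_camera(n)
        c=[q for d in imaging.mark_of(p,label) if d["conf"]>.3 for q in[w(p,d["point"])] if np.linalg.norm(q[:2]-near[:2])<rad]
        if c: r.append(c[0])
    if verbose: print(label,[x.round(3) for x in r])
    return np.mean(r,0) if r else None
def ori(x,y,yaw):
    "downward orientation, of the two equal grasps the one with the smaller last joint"
    ys=[yaw+k*pi for k in(-2,-1,0,1,2)]; a=np.arctan2(y,x)
    yaw=min(ys,key=lambda t:abs(a+pi-t)); return [pi,0,(yaw+pi)%(2*pi)-pi]
def go(x,y,z,yaw): env.move_pose([x,y,z+.006],ori(x,y,yaw))   # z: grasp point
def line(x,y,z,rate=.15): env.servo_line([x,y,z+.006],rate=rate)
def stat(s=""): print(s,"t",round(sensors.current_t(),1),"w",round(sensors.current_gripper_width(),4),"F",np.round(sensors.current_contact_force(),1),"ff",np.round(sensors.current_finger_force(),1),"p",np.round(sensors.current_tool_pos(),4))
def pick(x,y,z,yaw,op=.085,up=.2):
    jaws.command_gripper(op); go(x,y,up,yaw); line(x,y,z+.05,.2); line(x,y,z,.08); stat("down")
    jaws.command_gripper(0); stat("grip"); line(x,y,up,.15); stat("up")
def place(x,y,z,yaw,rel,up=.2):
    go(x,y,up,yaw); line(x,y,z+.04,.2); line(x,y,z,.05); stat("low")
    jaws.command_gripper(rel); line(x,y,up,.15); stat("rel")
E
python3 - <<'E'
from h import *
q=find("reel",[.511,.066]); pick(q[0],q[1],.03,0)
E
```

```text
reel [array([0.507, 0.064, 0.   ]), array([ 0.513,  0.068, -0.004])]
down t 5.7 w 0.0853 F [-0.4  0.6  0.7] ff 0.0 p [0.5105 0.0657 0.0363]
grip t 6.1 w 0.0549 F [-1.8  1.7  5.3] ff 64.2 p [0.5107 0.066  0.0368]
up t 7.4 w 0.055 F [-0.8  0.1 -4.4] ff 67.8 p [0.5095 0.0657 0.2051]
```

Run:
```python
from h import *
place(.467,.324,.036,0,.078)
q=find("jar",[.515,-.066],.04); pick(q[0],q[1],.042,0)
place(.560,.324,.048,0,.078)
go(.45,.2,.3,0)
p=imaging.read_camera("top"); save(p,"top1"); p=imaging.read_camera("side"); save(p,"side1")
cv2.imwrite("pics/c1.png",np.hstack([cv2.imread("pics/top1.png")[150:330,140:540],cv2.imread("pics/side1.png")[130:310,140:540]]))
for l in("reel","jar"): find(l,[.51,.324],.12)
find("relay0",[.481,-.278],.06);find("relay0",[.572,-.39],.06); h=find("handle",[.605,.004]); find("unit",[.74,.0])
```

```text
low t 10.2 w 0.055 F [-1.6 -1.2 -1. ] ff 69.2 p [0.4667 0.3239 0.042 ]
rel t 11.8 w 0.078 F [-0.1  0.2  0.5] ff 0.0 p [0.4665 0.3237 0.2051]
jar [array([ 0.514, -0.065,  0.003]), array([ 0.517, -0.064, -0.002])]
down t 15.1 w 0.0849 F [ 1.   0.2 -0.2] ff 0.0 p [ 0.5158 -0.0646  0.0484]
grip t 15.5 w 0.0518 F [-3.  -0.4 11. ] ff 60.9 p [ 0.5159 -0.0647  0.0491]
up t 16.7 w 0.0513 F [-0.7  0.7 -2.2] ff 62.8 p [ 0.5149 -0.0643  0.2051]
low t 19.9 w 0.052 F [-4.2 -2.   5.2] ff 63.8 p [0.5594 0.3237 0.0542]
rel t 21.4 w 0.0779 F [-0.3 -0.2 -0.3] ff 0.0 p [0.5595 0.3238 0.205 ]
reel [array([0.471, 0.325, 0.001])]
jar [array([0.555, 0.322, 0.005]), array([0.561, 0.326, 0.004])]
relay0 [array([ 0.482, -0.283, -0.002]), array([ 0.485, -0.278, -0.001])]
relay0 [array([ 0.573, -0.388,  0.002])]
handle [array([0.606, 0.001, 0.06 ]), array([0.61 , 0.004, 0.058])]
unit [array([ 0.743,  0.001, -0.002])]
```

View pics/c1.png

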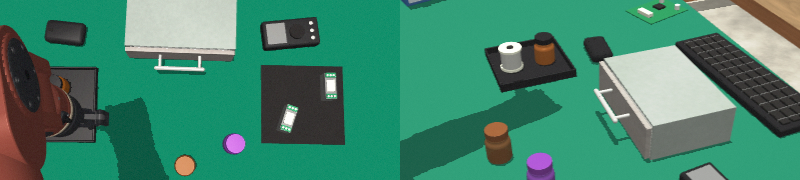

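The picture shows the reel and jar upright in the tray, and the front of the drawer is clear. Next I'll measure the bar's line, then grip it and pull.

```bash
cat > bar.py <<'E'
from h import *
def bar(z=.062):
    "bar fit near a predicted place in a top picture; returns mid point and unit yaw"
    p=imaging.read_camera("top"); h=find("handle",[.605,.003],.05); g=cv2.cvtColor(p["pixels"],cv2.COLOR_RGB2GRAY).astype(int)
    u,v=px(p,[h[0],h[1],.058]); P=[]
    for c in range(int(u)-22,int(u)+23):
        r0=int(v)-6; s=g[r0:r0+13,c]; k=r0+np.average(np.arange(13),weights=np.clip(s-170,0,None)+1e-9)
        P.append(ray(p,[c,k],z)[:2])
    P=np.array(P); a=np.polyfit(P[:,1],P[:,0],1); return h,np.polyval(a,h[1]),-np.arctan(a[0]),np.std(P[:,0]-np.polyval(a,P[:,1]))
E
python3 - <<'E'
from bar import *
print(bar())
p=imaging.read_camera("top"); g=cv2.cvtColor(p["pixels"],cv2.COLOR_RGB2GRAY); print(g[208:226,300:342:10])
d=imaging.masks_of(p,"unit")
for e in d: print(e["conf"],e["mask"].sum(),maskrect(p,e["mask"],.09))
E
```

```text
handle [array([0.604, 0.002, 0.06 ]), array([0.607, 0.005, 0.058])]
(array([0.60551914, 0.00315511, 0.05886675]), np.float64(0.6038724000473861), np.float64(-0.010756369104560508), np.float64(0.002389813225128203))
[[227  83  82  86 219]
 [226  72  78  82 220]
 [224 103 108 103 217]
 [224 105 105 104 224]
 [222 104 102 102 223]
 [221 106 104 105 219]
 [219 102 103  99 179]
 [216 102 102 101 180]
 [218 171 121 104 176]
 [250 229 224 212 189]
 [222 250 254 247 227]
 [186 205 209 228 251]
 [ 66  88 143 193 209]
 [ 62  62  66  70  93]
 [ 60  67  64  65  62]
 [ 63  64  63  67  66]
 [102 102 107  67  63]
 [102 104 103 103 105]]
0.67 9221 (array([0.72650037, 0.00082014]), [226.21253967285156, 279.56927490234375], np.float32(1.5498817))
```

Run:
```python
from h import *
yaw=-.02; x,y=.605,.003; d=np.array([-np.cos(yaw),-np.sin(yaw)])
jaws.command_gripper(.024); go(x,y,.2,yaw+pi/2); print(sensors.current_gripper_width())
line(x,y,.11,.2); line(x,y,.058,.05); stat("down"); jaws.command_gripper(0); stat("grip")
env.sleep(.3); s=np.array(sensors.current_tool_pos()); print(s)
for k in np.r_[.03,.08,.13,.135,.137:.146:.0015]:
    q=[x,y]+d*k; line(q[0],q[1],.058,.06 if k<.136 else .01); f=sensors.current_contact_force()
    print(round(k,4),np.round(f,1),np.round(sensors.current_tool_pos(),4))
    if k>.13 and f[0]>18: break
stat()
```

```text
0.02423002716780428
down t 27.9 w 0.024 F [-6.6  1.2 23.1] ff 11.4 p [0.6064 0.003  0.0664]
grip t 28.2 w 0.0088 F [-2.   0.9 14.3] ff 58.6 p [0.6062 0.0029 0.0654]
[0.60615892 0.00292754 0.06536471]
0.03 [-0.   1.4 13.8] [0.5763 0.0035 0.0654]
0.08 [-0.8  0.4 14.7] [0.5265 0.0046 0.0653]
0.13 [-1.1  1.4 17.9] [0.4767 0.0056 0.0653]
0.135 [-1.4  1.3 18. ] [0.4716 0.0057 0.0653]
0.137 [ 0.7  2.2 17.3] [0.47   0.0058 0.0653]
0.1385 [-0.1  1.6 16.6] [0.4686 0.0058 0.0653]
0.14 [ 0.1  1.7 16.3] [0.4671 0.0058 0.0653]
0.1415 [ 2.9  2.5 13.4] [0.4661 0.0058 0.0653]
0.143 [8.5 1.7 6.9] [0.4661 0.0058 0.0654]
0.1445 [14.   3.1 -1.1] [0.466  0.0058 0.0654]
 t 33.2 w 0.0089 F [14.   3.1 -1.1] ff 58.7 p [0.466  0.0058 0.0654]
```

Run:
```python
from h import *
line(.4661,.0058,.0594,.02); jaws.command_gripper(.026); stat("open"); line(.4661,.0058,.2,.1)
go(.35,.25,.3,0)
p=imaging.read_camera("top"); save(p,"top2"); q=imaging.read_camera("side"); save(q,"side2")
cv2.imwrite("pics/c2.png",np.hstack([cv2.imread("pics/top2.png")[150:330,140:540],cv2.imread("pics/side2.png")[180:420,230:540][:180]]))
find("handle",[.466,.006]);find("drawer_floor",[.6,.003]);
for n in (p,q):
  for d in imaging.mark_of(n,"relay0"): print(d["conf"],w(n,d["point"]).round(3))
p=imaging.read_camera("top")
for d in imaging.masks_of(p,"relay0"): print(d["conf"],d["mask"].sum(),maskrect(p,d["mask"],.042))
for d in imaging.masks_of(p,"relay0"):
  m=d["mask"];P=np.array([ray(p,v[::-1],.04)[:2] for v in np.argwhere(m)]);e=np.linalg.eigh(np.cov(P.T))[1][:,1];print("pca",np.arctan(e[1]/e[0]),P.mean(0))
```

```text
open t 33.9 w 0.026 F [-0.5  0.  -0.6] ff 0.0 p [0.4657 0.0057 0.0652]
handle [array([0.472, 0.008, 0.06 ]), array([0.472, 0.009, 0.055])]
drawer_floor [array([0.604, 0.004, 0.012]), array([0.606, 0.001, 0.005])]Traceback (most recent call last):
  File "<stdin>", line 8, in <module>
ValueError: only the last four pictures can be asked about
```

View pics/c2.png

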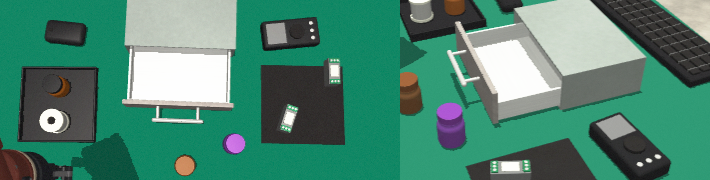

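The drawer is wide open. One relay has been knocked to about (474,221), at the far corner of the sheet. I'll re-measure both relays and pick the nearer one.

```bash
cat >> h.py <<'E'
def relays():
    "list of (xy, yaw) of the relay modules on the sheet side"
    out=[]
    p=imaging.read_camera("top"); s=imaging.read_camera("side")
    S=[w(s,d["point"]) for d in imaging.mark_of(s,"relay0") if d["conf"]>.3]
    T=[w(p,d["point"]) for d in imaging.mark_of(p,"relay0") if d["conf"]>.3]
    for d in imaging.masks_of(p,"relay0"):
        if d["conf"]<.3: continue
        hsv=cv2.cvtColor(p["pixels"],cv2.COLOR_RGB2HSV); m=d["mask"]&(p["pixels"].max(2)>90)
        c,sz,_=maskrect(p,m,.042)
        P=np.array([ray(p,v[::-1],.042)[:2] for v in np.argwhere(m)]); e=np.linalg.eigh(np.cov(P.T))[1][:,1]
        a=np.arctan2(e[1],e[0]); a=(a+pi/2)%pi-pi/2
        k=[q for q in T+S if np.linalg.norm(q[:2]-c)<.04]
        print("rect",c.round(3),np.round(sz),"pca",round(a,3),"rect yaw",round(float(_),3),"marks",np.round(k,3).tolist())
        if k: out.append((np.mean(k,0)[:2],a))
    return out
E
python3 - <<'E'
from h import *
relays(); p=imaging.read_camera("top")["pixels"][190:300,390:500]
cv2.imwrite("pics/c3.png",cv2.resize(p[:,:,::-1],None,fx=5,fy=5,interpolation=cv2.INTER_CUBIC))
E
```

```text
rect [ 0.481 -0.28 ] [29. 69.] pca -0.321 rect yaw -0.322 marks [[0.478, -0.283, 0.0], [0.482, -0.276, -0.004]]
rect [ 0.608 -0.398] [34. 69.] pca 0.011 rect yaw 0.016 marks [[0.61, -0.401, 0.002], [0.613, -0.401, -0.001]]
rect [0.564 0.006] [198. 289.] pca 1.557 rect yaw 1.55 marks []
```

View pics/c3.png

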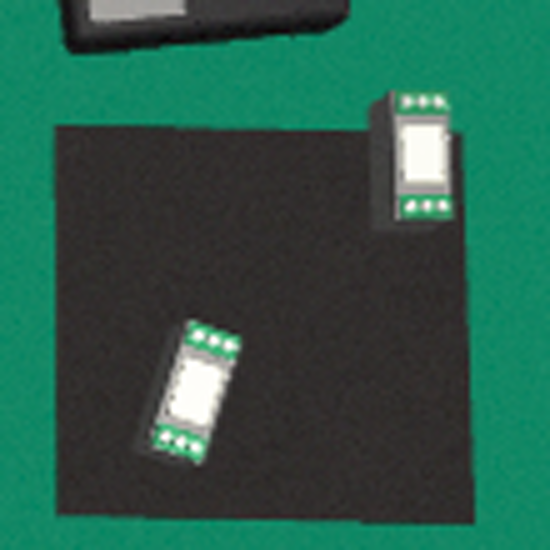

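Run:
```python
from h import *
for near,yy in(([.481,-.28],.062),([.61,-.4],-.056)):
    r=[e for e in relays() if np.linalg.norm(e[0]-near)<.05]
    if not r: print("not found"); break
    (x,y),a=r[0]; pick(x,y,.027,a,op=.06)
    if sensors.current_gripper_width()<.02: print("missed"); break
    place(.575,yy,.039,-.02,.046); 
go(.35,.25,.3,0)
p=imaging.read_camera("top"); save(p,"top4"); q=imaging.read_camera("side"); save(q,"side4")
cv2.imwrite("pics/c4.png",np.hstack([cv2.imread("pics/top4.png")[150:330,140:540],cv2.imread("pics/side4.png")[180:360,230:540]]))
stat()
```

```text
rect [ 0.607 -0.4  ] [29. 66.] pca 0.002 rect yaw 0.015 marks [[0.611, -0.402, -0.001]]
rect [ 0.481 -0.28 ] [29. 69.] pca -0.321 rect yaw -0.322 marks [[0.48, -0.28, 0.001], [0.484, -0.276, -0.0]]
down t 42.4 w 0.0598 F [0.1 0.  0.1] ff 0.0 p [ 0.4819 -0.2781  0.0333]
grip t 42.7 w 0.0292 F [-1.3 -0.1  6. ] ff 59.8 p [ 0.4821 -0.2783  0.0337]
up t 44.0 w 0.0291 F [ 0.3 -0.3 -2.1] ff 59.2 p [ 0.4812 -0.2776  0.2051]
low t 47.1 w 0.0293 F [ 0.1  0.3 -0.9] ff 59.4 p [0.5749 0.062  0.0449]
rel t 48.6 w 0.0462 F [ 0.7  0.4 -0.4] ff 0.0 p [0.5745 0.062  0.2051]
rect [ 0.605 -0.4  ] [29. 63.] pca 0.013 rect yaw 0.015 marks [[0.613, -0.4, -0.001]]
down t 52.4 w 0.0599 F [-0.4 -1.1  0.5] ff 0.0 p [ 0.6136 -0.3998  0.0332]
grip t 52.7 w 0.0296 F [-0.3  0.   4.3] ff 60.2 p [ 0.6138 -0.4     0.0338]
up t 54.0 w 0.0295 F [ 0.6 -0.1 -1.3] ff 59.5 p [ 0.613  -0.3993  0.2048]
low t 57.0 w 0.0292 F [-0.4 -0.4 -1. ] ff 59.6 p [ 0.5749 -0.056   0.0449]
rel t 58.6 w 0.0459 F [ 0.1 -0.5 -0.9] ff 0.0 p [ 0.5745 -0.0559  0.2051]
 t 60.1 w 0.0457 F [ 0.  -0.8  0.2] ff 0.0 p [0.3507 0.2495 0.3056]
```

View pics/c4.png

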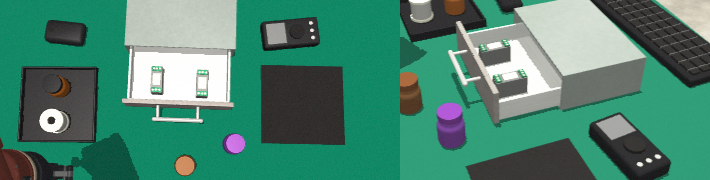

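Both relays are in the drawer and the sheet is empty. I'll grip the handle again and push the drawer shut.

Run:
```python
from h import *
yaw=-.02; x,y=.4661,.0058; d=np.array([np.cos(yaw),np.sin(yaw)])
jaws.command_gripper(.026); go(x,y,.2,yaw+pi/2); line(x,y,.11,.2); line(x,y,.0594,.05); stat("down")
jaws.command_gripper(0); stat("grip")
for k in np.r_[.04,.09,.13,.136,.138:.147:.0015]:
    q=[x,y]+d*k; line(q[0],q[1],.0594,.06 if k<.137 else .01); f=sensors.current_contact_force()
    print(round(k,4),np.round(f,1),np.round(sensors.current_tool_pos(),4))
    if k>.13 and f[0]<-18: break
q=sensors.current_tool_pos(); line(q[0],q[1],.0594,.02); env.sleep(.2)
jaws.command_gripper(.026); stat("open"); q=sensors.current_tool_pos(); line(q[0],q[1],.2,.08)
go(.35,.25,.3,0)
p=imaging.read_camera("top"); save(p,"top5"); q=imaging.read_camera("side"); save(q,"side5")
cv2.imwrite("pics/c5.png",np.hstack([cv2.imread("pics/top5.png")[150:330,140:540],cv2.imread("pics/side5.png")[130:310,230:540]]))
find("handle",[.605,.003]);find("meter",[.712,-.29]);find("mouse",[.706,.315]);find("reel",[.467,.324]);find("jar",[.56,.324])
stat()
```

```text
down t 64.1 w 0.0255 F [ 0.7 -0.4 -0.6] ff 0.0 p [0.4663 0.0058 0.0657]
grip t 64.4 w 0.009 F [0.6 0.4 6. ] ff 58.5 p [0.4668 0.0057 0.066 ]
0.04 [ 0.5 -0.5  4.8] [0.507  0.0049 0.066 ]
0.09 [ 1.2 -0.7  5.2] [0.5569 0.0038 0.066 ]
0.13 [ 0.4 -0.   4.5] [0.5969 0.003  0.0661]
0.136 [ 0.4 -0.6  5.3] [0.6029 0.0029 0.066 ]
0.138 [-1.3 -1.   7. ] [0.6044 0.0028 0.066 ]
0.1395 [ 1.1 -0.5  6.5] [0.6059 0.0028 0.066 ]
0.141 [-4.5 -1.4 11.9] [0.6062 0.0028 0.066 ]
0.1425 [-10.4  -1.3  16.8] [0.6063 0.0028 0.066 ]
0.144 [-16.2  -1.9  21.9] [0.6064 0.0028 0.0659]
0.1455 [-22.5  -1.8  27.3] [0.6065 0.0028 0.0659]
open t 70.0 w 0.026 F [-17.2  -1.9  16.5] ff 9.5 p [0.6024 0.003  0.0652]
handle [array([0.607, 0.003, 0.056]), array([0.608, 0.005, 0.057])]
meter [array([ 0.711, -0.29 ,  0.001]), array([ 0.717, -0.29 , -0.005])]
mouse [array([0.707, 0.314, 0.002]), array([0.709, 0.314, 0.004])]
reel [array([0.465, 0.323, 0.   ]), array([ 0.47 ,  0.324, -0.001])]
jar [array([0.555, 0.324, 0.011]), array([0.561, 0.323, 0.005])]
 t 74.9 w 0.0261 F [ 0.5 -0.5  0.2] ff 0.0 p [0.35  0.25  0.306]
```

View pics/c5.png

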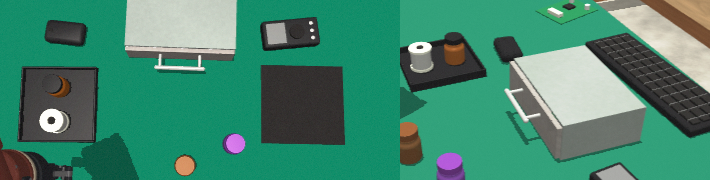

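The picture shows the drawer looking shut, everything in the tray upright and the bystanders unmoved. I'll check that it is fully shut by comparing with the picture from before it was opened.

Run:
```python
import cv2,numpy as np
for n,s in(("top",(slice(205,228),slice(290,350))),("side",(slice(205,260),slice(325,375)))):
    a,b,o=[cv2.cvtColor(cv2.imread(f"pics/{n}{k}.png"),cv2.COLOR_BGR2GRAY)[s].astype(np.float32) for k in(1,5,0)]
    print(n,cv2.phaseCorrelate(a,b),np.abs(a-b).mean(),"ref 0-1:",cv2.phaseCorrelate(o,a),np.abs(a-o).mean())
```

```text
top ((0.10791057008464833, -0.43088475471994414), 1.0345372789435916) 10.678261 ref 0-1: ((0.02112422148808335, 0.06558459832491614), 0.9783581500252088) 8.144203
side ((0.35400855389758235, -0.0839823441905132), 0.9887975139617919) 5.928727 ref 0-1: ((-0.12910376029243764, 0.01720080948386027), 0.9095380183855692) 2.1047273
```

Run:
```python
from h import *
print(env.job_done())
```

```text
the job is handed in; nothing more can be done
None
```

The job is handed in: the reel and amber jar are upright in the tray, both relay modules (the only two there) are in the drawer, the drawer is shut to its stop, and the multimeter and mouse have not moved.

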